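# Wedge the loaf stop fast on a bread-slicing stand

### The arm

A 6-joint arm with a two-finger parallel gripper is mounted at the origin on the work surface. World frame = base frame: x ahead of the robot, y to its left, z up, the work surface at z = 0. Lengths are in m, angles in degrees, forces in N, time in s.
With the tool pointing down it reaches from about 0.325 to 0.85 m from the base axis. Payload 15.5 kg.
Tool frame: the origin (TCP) lies midway between the tips of the shut fingers; the grasp point (between the pads) lies 19 mm behind it; z points along the fingers, y is the line along which they close (so a half turn about z gives the same grasp; the last joint's range is limited). The gripper opens to 91 mm and grips with 3 to 60 N. Pads are 32 mm wide; open, the fingers measure 118 mm over their backs; the gripper's body (76 mm by 178 mm) begins 60 mm behind the grasp point.
Start: joints at [-69.185, 28.281, 77.091, -0, 74.628, -5.472], TCP at [0.277, -0.56, 0.214] pointing down, gripper open.
Joint ranges: [-166.48, 166.48], [-47.26, 123.95], [12.59, 153.08], [-70.14, 250.14], [6.76, 159.57], [-176.63, 176.63]. Speed limits (degrees/s): [108.29, 108.29, 147.25, 172.46, 172.46, 172.46].

### API

Orientations are given as a 3x3 rotation matrix whose columns are the frame's x, y, z axes.
In Python, from bench import ctrl gives the robot as it stands. The module is installed in compiled form; this text tells all that it offers. Calls block until the motion is done:
- ctrl.goto(position, orientation): joint-space move of the TCP to a pose.
- ctrl.move_l(position, vel=0.15, ori=None, contact_N=None): straight line of the TCP; ori=None keeps the orientation; vel is the mean speed in m/s. With contact_N (N) it stops when the force on the tool has changed by that much, and returns True; else False.
- ctrl.movej(angles): joint-space move.
- ctrl.command_gripper(opening): opening from 0.0 (shut) to 1.0 (fully open); the grip force is fixed at half the most; returns when the fingers have stopped.
- ctrl.sleep(seconds).
- ctrl.ik(position, orientation): joint angles nearest the present ones, or None.
- ctrl.read_camera(name): name is "scene" or "top" or "wrist"; returns the picture (420x560x3 uint8, blue, green, red); there is no depth.
- ctrl.camera_params(name): a dict with "fx", "fy", "cx", "cy" (pixels), "pose" (4x4, takes a point from camera to world coordinates); the wrist camera has in their place "T_tool_cam" (4x4, takes a point from camera to tool coordinates, whose origin is the TCP and whose axes are the flange's). Camera axes: x right, y up, looking along -z (the intrinsics and any distortion apply to the point x, -y, -z); pixel columns grow to the right and rows downward; lengths in m; the calibration is good to about 2 mm. A picture is of the moment at which its call begins: read the wrist's pose just before it. camera_params takes no time and is no camera call.
A pose or a line that the arm cannot do raises ctrl.MotionError and nothing moves.
- ctrl.sign_off(): hands the job in; it is judged then, once.
Readings, each from a call of its own:
- ctrl.current_t(): time.
- ctrl.current_q(): joint angles.
- ctrl.current_dq(): joint speeds.
- ctrl.current_effort(): joint torques, N m.
- ctrl.current_tool_pos(): TCP position.
- ctrl.current_eef_rot(): TCP orientation.
- ctrl.current_contact_force(): force on the tool from outside, world axes, zero at the start.
- ctrl.current_wrist_torque(): the same for the moment, N m.
- ctrl.current_grip_width(): opening from 0.0 (shut) to 1.0 (fully open).
- ctrl.current_grasp_force(): force on a finger pad.
Only numpy, scipy, OpenCV 4.12 (cv2) and the standard library are available. Lean on these libraries where they do the work, as an engineer would, in place of code of your own. Each camera call takes 0.05 s, during which the arm holds its last target. There are 200 camera calls.

### The job

Get the loaf ready for slicing: slide the stop bar in by its knob until its push plate has moved the loaf snugly up against the slice gauge plate, without squashing the loaf. Then slide the thumb wedge firmly along its ramp until it jams the bar fast, but do not force it, and leave everything else on the counter where it is.

Things in the scene. Friction and masses are not known exactly. Their poses are not given: they have to be found in the camera images.
- stand: Bread-slicing stand fixed to the counter: beech base board 190 x 375 mm, top 26 mm above the counter. Origin on the counter; +y runs along the loaf to the slice gauge plate, +x points away from the robot (yaw up to 15 degrees), z up. Fence 55 mm tall at x = 52 to 64 mm, front lip 16 mm tall at x = -62 to -52 mm; steel knife guide posts 151 mm high at x = +-66, y = 171 mm.
- block_top (a point): Centre of the top of the aluminium guide block (52 mm in x, 36 mm in y, top 104 mm, give or take 2, above the counter), at x = 0, y = -95 mm of the stand. The bar runs through it along y; the wedge crosses it along x, over the bar and under the block's sloping roof. Axes as the stand's.
- gauge_face (a point): Centre of the face, towards the loaf, of the upright steel slice gauge plate at the stand's +y end (120 mm wide, 80 mm high). Axes as the stand's.
- bar (a joint): Travel of the stop bar along the stand's +y, in m: 0 drawn back, 0.125 fully in; starts at 0 to 0.025. It moves when pushed with 3 to 5 N; pushing the loaf along adds 2 to 5 N. Steel bar 24 x 16 mm with a 3 mm rubber strip on top, level, its axis 53 mm above the counter.
- bar_knob (a point): Centre of the black ball knob, 32 mm in diameter, on the bar's outer (-y) end, 53 mm above the counter; moves with the bar. When the loaf is home the knob's centre is about 62 mm beyond the guide block's face. Axes as the stand's.
- push_face (a point): Centre of the loaf-side (+y) face of the upright steel push plate (88 mm wide, 72 mm high, 8 mm thick) on the bar's inner end; it is 219 mm from the knob's centre and moves with the bar. Axes as the stand's.
- wedge (a joint): Travel of the thumb wedge along its ramp, in m: 0 backed out, 0.050 at most; starts at 0 to 0.008. It slides along the stand's +x and sinks 1 mm per 6 mm. It runs freely (1 N) until it meets the rubber strip on the bar, somewhere from 10 to 36 mm: this varies and must be felt. From there the push needed rises by about 2 to 4 N per mm. It stays where it is left.
- wedge_tab (a point): Centre of the robot-side (-x) face of the dark wooden wedge's upright thumb tab, 10 mm below the tab's top and 93 to 100 mm above the counter. Tab 10 mm thick (x), 28 wide (y), 40 high; at travel 0 its other face is 61 mm from the guide block. Pushed with 10 to 16 N the wedge jams the bar well; it presses on the bar up to twice as hard as it is pushed, and over 35 N spoils the strip.
- loaf: Tin loaf with a brown crust lying on the base board between fence and lip, loose. 150 mm long (along its own y, which lies along the stand's y), 94 mm wide, 95 mm high, 0.3 to 0.65 kg. Origin at the centre of its underside. It starts 10 to 48 mm short of the slice gauge plate. The crust is crushed by more than 25 N.
- loaf_front (a point): Centre of the loaf's end face towards the slice gauge plate, 40 mm above its underside.
- loaf_back (a point): Centre of the loaf's end face towards the push plate, 40 mm above its underside.
- bread_knife: Bread knife, 360 mm long, dark wooden handle, lying on the counter on the robot's side of the stand. Bystander; origin under its middle.
- crumb_brush: Crumb brush, 200 mm long, wooden handle, lying beyond the stand's fence. Bystander; origin under its middle.
- jam_jar: Jam jar, 64 mm in diameter, 85 mm tall, beyond the guide block. Bystander; origin under its centre.
- roll_a: Round bread roll, 72 mm across, 41 mm tall, near the bar's outer end on the far side. Bystander; origin under its centre.
- roll_b: Round bread roll, 68 mm across, 39 mm tall, near the bar's outer end on the robot's side. Bystander; origin under its centre.
- coffee_mug: White mug, 76 mm in diameter, 88 mm tall. Bystander; origin under its centre.
- salt_shaker: Steel salt shaker, 40 mm in diameter, 74 mm tall. Bystander; origin under its centre.
Not all that is in view belongs to the job. Of the things like the loaf, leave any that is turquoise; of the rest the larger one is meant.

How it is judged (in metres and radians):
On the way, in this order (a step that is already met when the one before it is completed fails the run):
1. the loaf is home: within 3 mm of the slice gauge plate, the push plate within 3 mm of the loaf (y of loaf_front in the frame of gauge_face above -0.003 m and y of loaf_back in the frame of push_face below 0.003 m), for 0.2 s.
2. with the loaf home, the wedge is jammed: it presses on the bar with more than 7 N (all of step 1 and contact force between wedge and bar above 7 N), for 0.3 s.
At the end, for the whole second after the job is handed in: The loaf lies still within 3 mm of the slice gauge plate, the push plate is within 3 mm of the loaf's other end, and the wedge still presses on the bar with more than 7 N by itself (all of step 2 and linear speed of loaf below 0.01 m/s and velocity of joint bar between -0.005 and 0.005 m/s); the robot touches nothing.
It fails at once if the loaf is squashed: more than 25 N between push plate and loaf (contact force between bar and loaf above 25 N).
It fails at once if the wedge is forced: it presses on the bar with more than 35 N (contact force between wedge and bar above 35 N).
It fails at once if a bystander is moved by more than 25 mm (distance of any of bread_knife, crumb_brush, jam_jar, roll_a, roll_b, coffee_mug, salt_shaker from where it was at the start of the episode above 0.025 m).
It also fails if it takes over 51 s, if anything falls off the work surface, if the arm or the gripper's body presses on something with over 40 N, if the wrist force passes 120 N, or if a joint passes its speed limit or range.

## Working session

There is one attempt and no reset: what is moved stays moved. The work goes in short steps, each a Python script; the robot and the scene stay as the last script left them, time stands still between calls to the robot, and variables do not carry over. Pictures are saved under pics/ and viewed, at most 10 in all, crops included, and the job is handed in when it is done.

```bash
mkdir -p pics; python3 - <<'E'
from bench import ctrl
import cv2,numpy as np
np.set_printoptions(precision=4,suppress=True)
for n in("scene","top"):
    cv2.imwrite(f"pics/{n}0.png",ctrl.read_camera(n)); print(n,ctrl.camera_params(n))
print(ctrl.camera_params("wrist"),ctrl.current_eef_rot(),ctrl.current_t())
E
```

```text
scene {'fx': 457.450536429174, 'fy': 457.450536429174, 'cx': 279.8751657179384, 'cy': 204.49235576887514, 'pose': array([[-0.4718, -0.7696,  0.4303,  1.0502],
       [ 0.8816, -0.4058,  0.2409,  0.299 ],
       [-0.0108,  0.493 ,  0.87  ,  1.1642],
       [ 0.    ,  0.    ,  0.    ,  1.    ]])}
top {'fx': 439.2004830217757, 'fy': 439.2004830217757, 'cx': 279.72617140874655, 'cy': 211.25621676115765, 'pose': array([[-0.0137,  0.9982, -0.0577,  0.4471],
       [-0.9999, -0.0136,  0.0028, -0.0228],
       [ 0.002 ,  0.0578,  0.9983,  1.075 ],
       [ 0.    ,  0.    ,  0.    ,  1.    ]])}
{'fx': 296.2350043206013, 'fy': 296.2350043206013, 'cx': 280.62142963016436, 'cy': 205.41559930996308, 'T_tool_cam': array([[-0.0018,  0.9621,  0.2728,  0.0777],
       [ 1.    ,  0.0012,  0.0023,  0.0005],
       [ 0.0019,  0.2728, -0.9621, -0.1701],
       [ 0.    ,  0.    ,  0.    ,  1.    ]])} [[ 0.8966  0.4428 -0.0003]
 [ 0.4428 -0.8966  0.001 ]
 [ 0.0001 -0.001  -1.    ]] 0.1
```

View pics/top0.png

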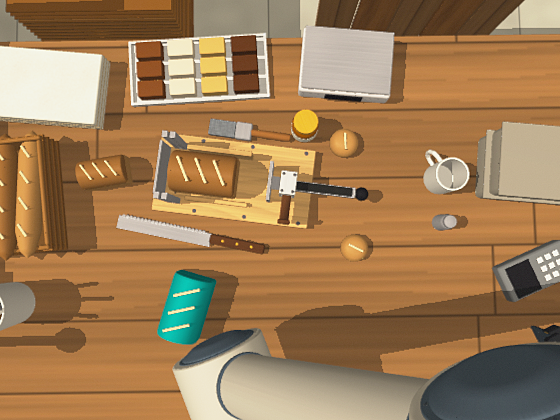

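View pics/scene0.png

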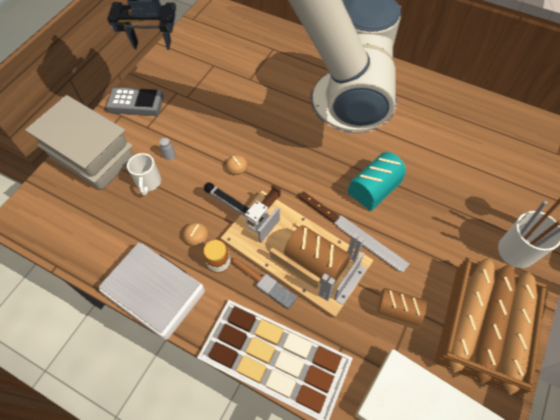

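The top view shows the loaf candidates: the brown loaf on the stand (203,172), the small brown loaf (103,171), the turquoise loaf (187,307), and the basket loaves (10-30,200). The one on the stand is the larger brown one, so it is the target. The knob is at (361,194), the block at (288,183) and the wedge tab near (285,210). The scene view agrees: knob (209,188), loaf (318,250).

```bash
python3 - <<'E'
import cv2
a=cv2.imread("pics/top0.png")[120:240,145:385]; b=cv2.imread("pics/scene0.png")[170:320,195:375]
cv2.imwrite("pics/c_top.png",cv2.resize(a,None,fx=3.33,fy=3.33,interpolation=cv2.INTER_CUBIC))
cv2.imwrite("pics/c_scene.png",cv2.resize(b,None,fx=4,fy=4,interpolation=cv2.INTER_CUBIC))
E
```

```text
(no output)
```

View pics/c_top.png

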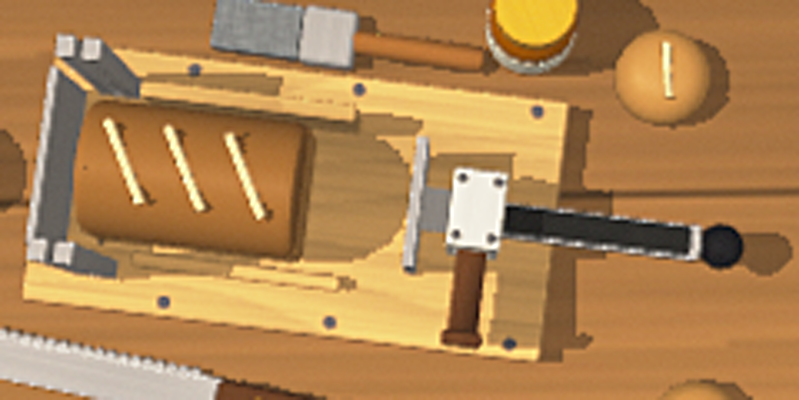

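View pics/c_scene.png

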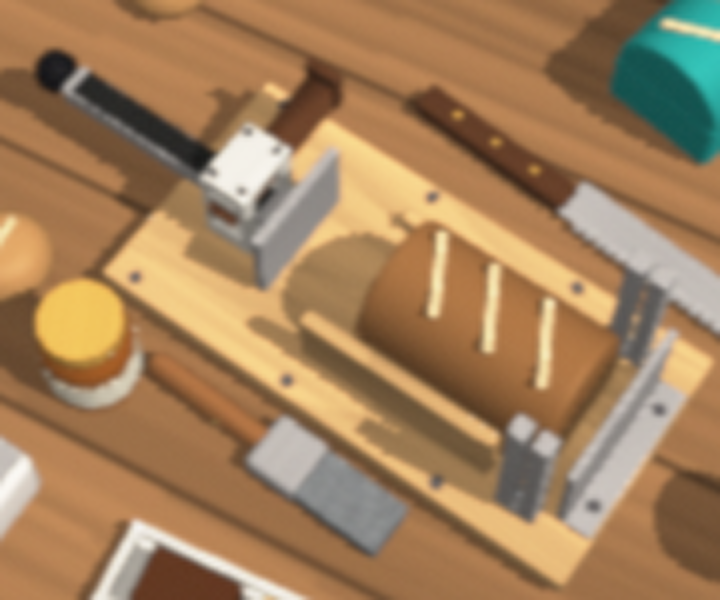

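The crops confirm the choice: one tin loaf on the stand, between fence and lip. In top pixels the white block top is at about (288.3,182.8), the knob at (361.5,194.2), the wedge tab top at about (283.7,221) and the loaf end at about (237,177). Next I'll measure with masks and rays.

```bash
cat > h.py <<'E'
import cv2,numpy as np
from bench import ctrl
np.set_printoptions(precision=4,suppress=True)
def ray(n,uv):
    p=ctrl.camera_params(n);T=p["pose"]
    d=T[:3,:3]@[(uv[0]-p["cx"])/p["fx"],-(uv[1]-p["cy"])/p["fy"],-1];return T[:3,3],d/np.linalg.norm(d)
def plane(n,uv,z):
    o,d=ray(n,uv);return o+d*(z-o[2])/d[2]
def tri(a,b):
    (o1,d1),(o2,d2)=ray("top",a),ray("scene",b)
    s=np.linalg.lstsq(np.c_[d1,-d2],o2-o1,rcond=None)[0];p,q=o1+s[0]*d1,o2+s[1]*d2
    return (p+q)/2,np.linalg.norm(p-q)
def blob(img,f,x0,y0,x1,y1,seed):
    hsv=cv2.cvtColor(img,cv2.COLOR_BGR2HSV)[y0:y1,x0:x1];m=f(hsv).astype(np.uint8)
    n,l,s,c=cv2.connectedComponentsWithStats(m)
    i=1+np.argmin([np.hypot(*(k+[x0,y0]-seed)) for k in c[1:]])if n>1 else 0
    k=cv2.findContours((l==i).astype(np.uint8),0,2)[0][0]
    return k[:,0]+[x0,y0],s[i]
E
python3 - <<'E'
from h import *
T=cv2.imread("pics/top0.png");S=cv2.imread("pics/scene0.png")
dark=lambda h:h[...,2]<55
white=lambda h:(h[...,2]>205)&(h[...,1]<40)
brown=lambda h:(h[...,2]<125)&(h[...,1]>110)
def circ(c): return np.array(cv2.minEnclosingCircle(c.astype(np.float32))[0]),cv2.minEnclosingCircle(c.astype(np.float32))[1]
kt,a=blob(T,dark,354,186,370,203,(361.5,194.2));ks,b=blob(S,dark,202,180,216,196,(209.2,187.8))
print("knob",circ(kt),a,circ(ks),b);K=tri(circ(kt)[0],circ(ks)[0]);print(K,plane("top",circ(kt)[0],.053),plane("scene",circ(ks)[0],.053))
bt,a=blob(T,white,276,168,302,197,(288.3,182.8));bs,b=blob(S,white,242,198,272,225,(257,211.5))
rt=cv2.minAreaRect(bt.astype(np.float32));rs=cv2.minAreaRect(bs.astype(np.float32));print(rt,a,rs,b)
print("block",tri(rt[0],rs[0]),plane("top",rt[0],.104),plane("scene",rs[0],.104))
# tab top: print edges in hand-picked points
for nm,p in(("tabtop",((463,336),(325,72))),):
    t=np.array(p[0])/3.33+[145,120];s=np.array(p[1])/4+[195,170];print(nm,tri(t,s),plane("top",t,.106))
# board edges (crop px): far edge and near edge, z=.026
f=lambda q,z:plane("top",np.array(q)/3.33+[145,120],z)
for e in (((135,52),(565,104)),((28,297),(540,360)),((568,106),(540,360))):
    A,B=f(e[0],.026),f(e[1],.026);d=B-A;print(A,B,np.degrees(np.arctan2(d[1],d[0])))
pf,pb=f((422,138),.09),f((410,268),.09);print("pushplate top edge",pf,pb)
E
```

```text
knob (array([361.1897, 193.569 ]), 6.2985029220581055) [  2   2  12  12 124] (array([208.5, 187.5]), 4.527792930603027) [ 2  3  9 10 57]
(array([ 0.5452, -0.2171,  0.0499]), np.float64(0.00034152688496075895)) [ 0.545  -0.2167  0.053 ] [ 0.5466 -0.2155  0.053 ]
((287.5231018066406, 182.31541442871094), (15.504340171813965, 22.574321746826172), 7.125016689300537) [  3   3  18  24 318] ((256.306640625, 210.82598876953125), (13.304965019226074, 18.65668296813965), 41.987213134765625) [  4   4  21  19 208]
block (array([ 0.5683, -0.0436,  0.0956]), np.float64(0.0007130498124355505)) [ 0.5674 -0.0438  0.104 ] [ 0.5719 -0.0406  0.104 ]
tabtop (array([ 0.4809, -0.0328,  0.0943]), np.float64(0.00485764729126715)) [ 0.4816 -0.0348  0.106 ]
[0.6938 0.1992 0.026 ] [ 0.6516 -0.112   0.026 ] -97.72646887877887
[0.5168 0.2763 0.026 ] [ 0.4665 -0.0907  0.026 ] -97.79592135231384
[ 0.6501 -0.1142  0.026 ] [ 0.4665 -0.0907  0.026 ] 172.7160015819477
pushplate top edge [ 0.6171 -0.0091  0.09  ] [0.5287 0.0002 0.09  ]
```

Everything agrees: yaw is about -7.7° from the board edges and from the knob-block line, the knob is 157 mm beyond the block face so about 95 mm to push, and wedge travel is about 5 mm. Next I push the knob with shut fingers.

```bash
cat >> h.py <<'E'
w=np.radians(-7.7);X=np.array([np.cos(w),np.sin(w),0]);Y=np.array([-np.sin(w),np.cos(w),0]);Z=np.array([0,0,1.])
R=np.c_[Y,X,-Z]  # tool x along stand y, tool y along stand x, down
K0=np.array([.545,-.2168,.053]);B0=np.array([.568,-.0437,.104])
def F(): f=ctrl.current_contact_force(); return np.array([f@X,f@Y,f@Z])
E
python3 - <<'E'
from h import *
for s in(1,-1): print(s,ctrl.ik(list(K0-Y*.07+Z*.12),R*[s,s,1]))
ctrl.command_gripper(0.0)
s=min((1,-1),key=lambda s:abs((ctrl.ik(list(K0-Y*.07+Z*.12),R*[s,s,1])or[999]*6)[5]))
Rr=R*[s,s,1];P=K0-Y*.07
ctrl.goto(list(P+Z*.12),Rr); P[2]=.04; ctrl.move_l(list(P),vel=.12)
print(s,F(),ctrl.current_tool_pos())
hit=ctrl.move_l(list(P+Y*.06),vel=.03,contact_N=2.5)
p=ctrl.current_tool_pos();print(hit,(p-P)@Y,F(),ctrl.current_t())
cv2.imwrite("pics/scene1.png",ctrl.read_camera("scene")[150:330,150:390])
E
```

```text
1 [-33.7467  29.1849  82.5697  -0.      68.2453 -26.0467]
-1 [-33.7467  29.1849  82.5697  -0.      68.2453 153.9533]Traceback (most recent call last):
  File "<stdin>", line 4, in <module>
  File "<stdin>", line 4, in <lambda>
ValueError: The truth value of an array with more than one element is ambiguous. Use a.any() or a.all()
```

```bash
python3 - <<'E'
from h import *
ctrl.command_gripper(0.0)
P=K0-Y*.07
ctrl.goto(list(P+Z*.12),R); P[2]=.04; ctrl.move_l(list(P),vel=.12)
print(F(),ctrl.current_tool_pos(),ctrl.current_t())
hit=ctrl.move_l(list(P+Y*.06),vel=.03,contact_N=2.5)
p=ctrl.current_tool_pos();print(hit,(p-P)@Y,F(),ctrl.current_t())
cv2.imwrite("pics/scene1.png",cv2.resize(ctrl.read_camera("scene")[150:330,150:390],None,fx=3,fy=3))
E
```

```text
[ 0.1408 -0.7562  1.1017] [ 0.536  -0.2865  0.0407] 4.3583
True 0.04179343882511218 [-0.3275 -0.1667 -0.1601] 5.6583
```

View pics/scene1.png

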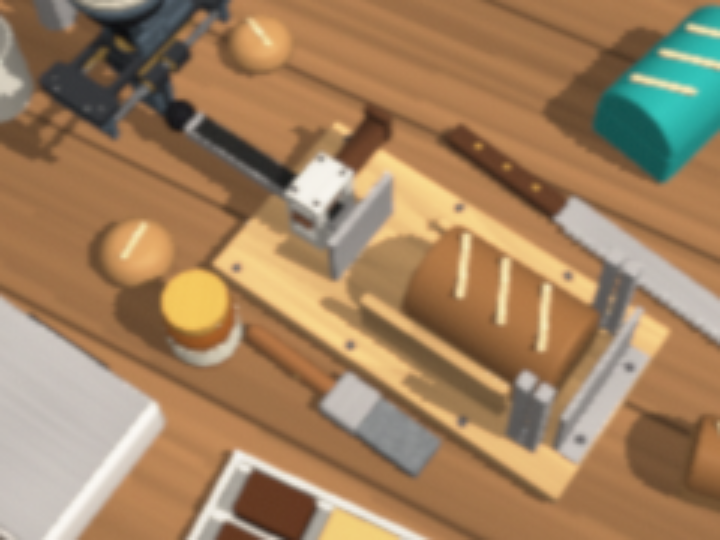

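The fingers (behind the knob at about (180,115) in the crop) touch it squarely and nothing else is disturbed. Now I push: first the coarse part with a force guard, then slowly.

```bash
python3 - <<'E'
from h import *
p0=ctrl.current_tool_pos()
for i in range(4):
    p=ctrl.current_tool_pos()
    h=ctrl.move_l(list(p0+Y*.02*(i+1)),vel=.03,contact_N=15)
    print(h,(ctrl.current_tool_pos()-p0)@Y,F())
    if h: break
print(ctrl.current_t())
cv2.imwrite("pics/top2.png",cv2.resize(ctrl.read_camera("top")[120:240,145:385],None,fx=3.33,fy=3.33,interpolation=cv2.INTER_CUBIC))
E
```

```text
False 0.020175064391135 [ 1.0225 -0.5558 -0.2564]
False 0.04017313697387405 [ 0.6772  0.2164 -0.3358]
False 0.0601497603297824 [-0.0044  0.2243  0.4864]
False 0.08018935417522932 [ 0.6527 -1.9498  0.4453]
8.9833
```

View pics/top2.png

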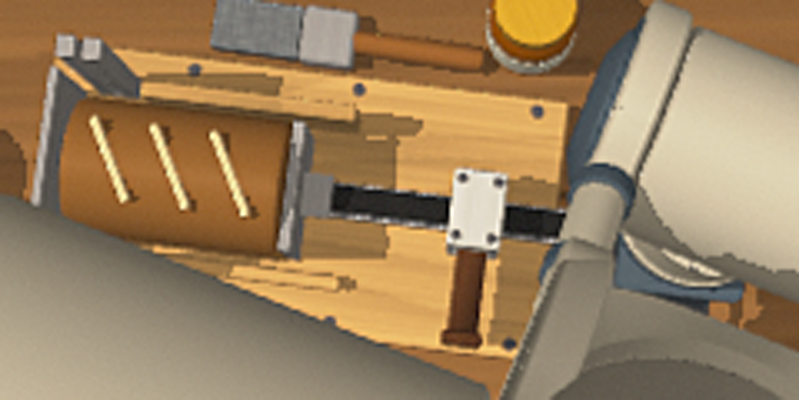

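The push plate at (293,190) is on the loaf and the loaf's front end at (62,150) is roughly 10 mm short of the gauge. Now the slow final push.

```bash
python3 - <<'E'
from h import *
p0=ctrl.current_tool_pos();f0=F()
h=ctrl.move_l(list(p0+Y*.03),vel=.009,contact_N=12)
print(h,(ctrl.current_tool_pos()-p0)@Y,f0,F(),ctrl.current_t())
for _ in range(3): ctrl.sleep(.1);print(F(),(ctrl.current_tool_pos()-p0)@Y)
E
```

```text
True 0.011000808249586033 [ 0.6166 -1.301  -0.3656] [ 0.5988 -5.9203  0.8328] 10.6417
[-0.798  -4.7148  2.6659] 0.010970355870778532
[-0.3122 -5.5968  2.9444] 0.010962202016465616
[ 0.5243 -5.6446  2.4084] 0.010971413852416848
```

Stopped at 91.2 mm, with the knob 65.6 mm from the block face by my measurement against an expected 62. I'll confirm with a second gentle push.

```bash
python3 - <<'E'
from h import *
p0=ctrl.current_tool_pos();f0=F()
h=ctrl.move_l(list(p0+Y*.012),vel=.006,contact_N=10)
print(h,(ctrl.current_tool_pos()-p0)@Y,f0,F(),ctrl.current_t())
cv2.imwrite("pics/top3.png",cv2.resize(ctrl.read_camera("top")[120:240,145:385],None,fx=3.33,fy=3.33,interpolation=cv2.INTER_CUBIC))
E
```

```text
True -3.015719290259157e-05 [ 0.5243 -5.6446  2.4084] [-0.7913 -5.2208  3.2381] 11.5333
```

View pics/top3.png

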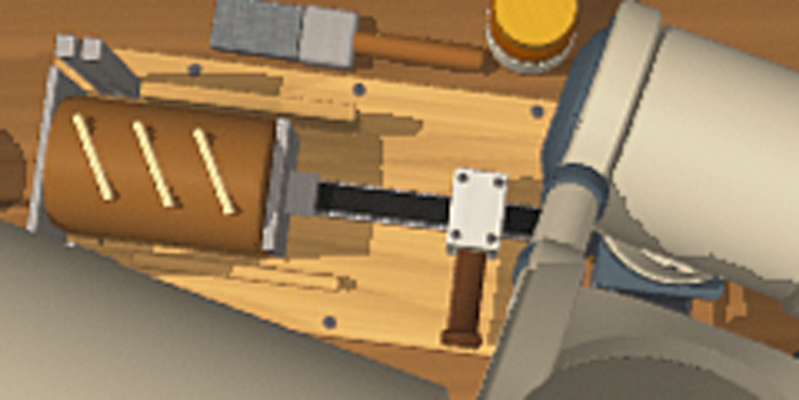

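The second push gained nothing, and the picture shows the loaf (front end at (45,150)) against the gauge with the plate on its back, so it is home. Now I back off and push the wedge.

```bash
python3 - <<'E'
from h import *
p=ctrl.current_tool_pos()
ctrl.move_l(list(p-Y*.025),vel=.05)
q=p-Y*.025;q[2]=.2;ctrl.move_l(list(q),vel=.15)
A=B0-X*.132;A[2]=.2;ctrl.goto(list(A),R)
A[2]=.086;ctrl.move_l(list(A),vel=.1);ctrl.sleep(.3)
print(F(),ctrl.current_t())
h=ctrl.move_l(list(A+X*.03),vel=.025,contact_N=5);print(h,(ctrl.current_tool_pos()-A)@X,F(),ctrl.current_t())
ctrl.sleep(.3);f0=F()
h=ctrl.move_l(list(A+X*.082),vel=.006,contact_N=12)
print(h,(ctrl.current_tool_pos()-A)@X,f0,F(),ctrl.current_t())
for _ in range(4): ctrl.sleep(.1);print(F(),(ctrl.current_tool_pos()-A)@X)
cv2.imwrite("pics/scene4.png",cv2.resize(ctrl.read_camera("scene")[150:330,150:390],None,fx=3,fy=3))
E
```

```text
[ 0.0796 -0.25   -0.6692] 15.8333
False 0.029819242445936086 [-0.0067  0.4374  0.8707] 17.1833
True 0.041705025711583334 [0.0359 0.2757 0.3551] [-0.8889 -0.23    0.222 ] 20.85
[-0.3824 -0.3855 -0.2571] 0.04165336528787922
[-0.2959  0.2094  0.2341] 0.04161678643757574
[ 0.2478 -0.068   0.0529] 0.041572044025894504
[ 0.5252 -0.844  -0.7732] 0.04145708046773002
```

View pics/scene4.png

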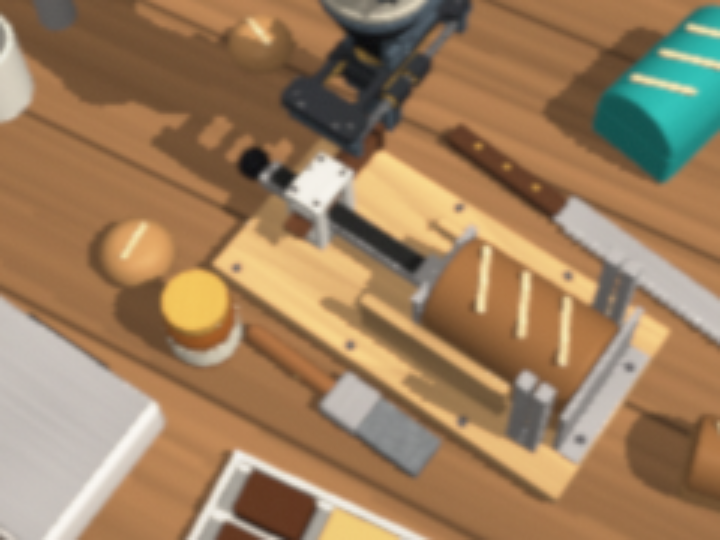

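The loaf is still home against the plate and gauge, and the fingers are at the tab (370,140). A confirming push at a similar force checks that the wedge really is jammed and wasn't just a force spike.

```bash
python3 - <<'E'
from h import *
A=B0-X*.132;A[2]=.086
for c in(6,12.5):
    ctrl.sleep(.3);p=ctrl.current_tool_pos();f0=F();h=ctrl.move_l(list(p+X*.01),vel=.004,contact_N=c)
    print(c,h,(ctrl.current_tool_pos()-A)@X,f0,F(),ctrl.current_t())
E
```

```text
6 True 0.041450792647584195 [ 0.1043 -0.0024 -0.5607] [-0.464  -0.0571  0.5992] 22.4
12.5 True 0.04142473864323364 [-0.1757 -1.0761  0.5769] [-0.3605  0.5742  0.7419] 23.725
```

The jam holds, with no advance at 12.5 N. Retreat, check, hand in.

```bash
python3 - <<'E'
from h import *
p=ctrl.current_tool_pos();q=p-X*.03;ctrl.move_l(list(q),vel=.06)
q[2]=.22;ctrl.move_l(list(q),vel=.12);ctrl.goto([.277,-.56,.25],R);ctrl.sleep(.3)
cv2.imwrite("pics/top5.png",cv2.resize(ctrl.read_camera("top")[120:240,145:385],None,fx=3.33,fy=3.33,interpolation=cv2.INTER_CUBIC));print(ctrl.current_t())
E
```

```text
28.025
```

View pics/top5.png

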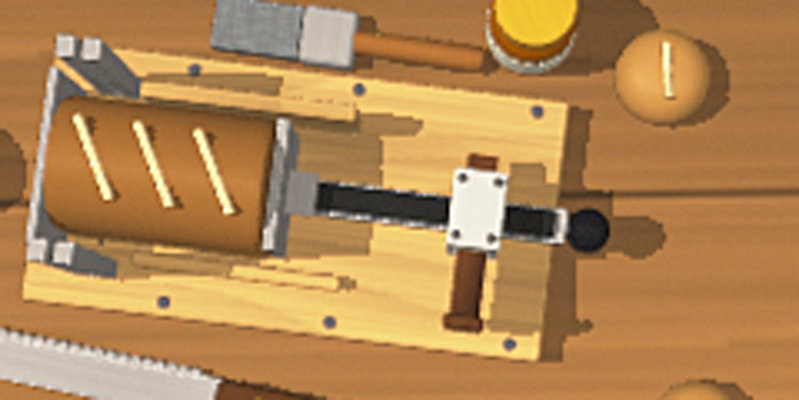

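The final picture shows the loaf against the gauge with the plate on it, the knob (588,230) about 61 mm past the block face, the wedge advanced (tab (463,323), tip out the far side at (483,162)), and the bystanders in view unmoved.

```bash
python3 -c "
from bench import ctrl
print(ctrl.sign_off())"
```

```text
the job is handed in; nothing more can be done
None
```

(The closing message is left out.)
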